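# Hang the work lamp on the free hook

### The arm

A 6-joint arm with a two-finger parallel gripper is mounted at the origin on the work surface. World frame = base frame: x ahead of the robot, y to its left, z up, the work surface at z = 0. Lengths are in m, angles in rad, forces in N, time in s.
With the tool pointing down it reaches from about 0.25 to 0.775 m from the base axis. Payload 4 kg.
Tool frame: the origin (TCP) lies at the centre of the arm's flange, where the gripper is bolted on; the fingertips stand 199 mm ahead of it and the grasp point (between the pads) lies 180 mm ahead of it (robot.tcp_to_tips is the z of the fingertips in the tool frame, in m); z points along the fingers, y is the line along which they close (so a half turn about z gives the same grasp; the last joint's range is limited). The gripper opens to 94 mm and grips with 3 to 60 N. Pads are 16 mm wide; open, the fingers measure 119 mm over their backs; the gripper's body (75 mm by 177 mm) begins 78 mm behind the grasp point.
Start: joints at [-1.451, 0.087, 1.371, -0, 1.684, -0.103], TCP at [0.122, -0.536, 0.405] pointing down, gripper open.
Joint ranges: [-3.1, 3.1], [-0.76, 2.03], [0.27, 2.55], [-1.08, 4.22], [0.17, 2.65], [-2.57, 2.57]. Speed limits (rad/s): [2.79, 2.79, 3.14, 3.14, 3.14, 3.14].

### API

Orientations are given as [roll, pitch, yaw] about the fixed x, y, z axes, in that order (R = Rz(yaw) Ry(pitch) Rx(roll)).
In Python, from bench import robot gives the robot as it stands.
- The arm moves only by the tool play_rows, never from a script. Its arguments are lists of equal length, an entry for each row: "translation": the shift along the tool's x, y, z scaled (see below), a list of three; "twist": the turn, a rotation vector about the tool's x, y, z scaled (see below), a list of three; "gripper": the opening, from -1 (shut) to 1 (fully open). A call has 1 to 8 rows; each row shifts and turns the commanded pose from where the row before left it, along the tool's axes as they then stand; what a row does not reach is not made up. The controller multiplies each number of a shift by 0.04 m and each number of a turn by 0.1 rad. A row lasts 1/10 s, in which the tool goes at most 50 mm and 8.59 degrees, less where a joint would pass 70% of its speed; a pose out of reach is approached as far as the arm can. A call with a number of a shift or a turn outside -1 to 1 is refused whole. A call with a gripper value outside its range is refused whole. The fingers move at their own pace and stop on an object; the grip force is fixed at half the most. Time passes only in rows, so rows that do not move let the fingers close. It gives the time, the measured TCP pose, the force, the opening and the grip force at its end, in the units of the state.
- robot.get_obs(): the state, without advancing time (a new reading comes with each control period).
- robot.snapshot(name): name is "scene" or "side" or "wrist"; returns the picture (480x640x3 uint8, red, green, blue); there is no depth.
- robot.camera_model(name): a dict with "camera_matrix" (3x3 intrinsics, pixels), "k1" (the pictures are not rectified: a ray, as slopes to the right and down, at radius r is drawn at 1 + k1 r^2 times it, then the intrinsics apply), "rvec" (rotation vector, rad) and "tvec" (3), from world to camera coordinates, as OpenCV has them. Camera axes: x right, y down, z forward; pixel columns grow to the right and rows downward; lengths in m; the calibration is good to about 2 mm. A picture is of the moment at which its call begins: read the wrist's pose just before it. camera_model takes no time and is no camera call; for the wrist camera it gives the pose at the moment of the call.
- robot.close_job(): hands the job in; it is judged then, once.
Trained networks look in the newest picture that a camera, given by its name, has taken for a name from the list of things; names that differ only in an ending like _2 or _b are one class to them, and where a whole thing is asked for, a point or a joint stands for the part that bears it (a point fixed in the world has none). Each returns a list of dicts, best first, with "score" (0 to 1); they miss things now and then, are a little off and sometimes report something else, mostly with a low value. They report only what shows in the picture. A call takes as long as a camera call. They do not tell look-alikes from the thing itself.
- robot.recognise(name, camera): "centre" ([x, y, z] in m, in world coordinates, good to about 4 mm: the middle of the surface that is visible of it).
- robot.spot_point(name, camera): "centre" ([x, y, z] in m, in world coordinates, good to about 4 mm: a listed point, or the origin of a listed thing).
The state is a dict: "time": time; "joint_positions": joint angles; "qvel": joint speeds; "joint_torque": joint torques, N m; "tool_pos": TCP position; "ee_rot": TCP orientation; "wrist_force": force on the tool from outside, world axes, zero at the start; "wrist_torque": the same for the moment, N m; "width": finger opening in m; "finger_force": force on a finger pad.
Only numpy, scipy, OpenCV 4.12 (cv2) and the standard library are available. Lean on these libraries where they do the work, as an engineer would, in place of code of your own. Each camera call takes 0.05 s, during which the arm holds its last target. There are 200 camera calls.

### The job

Hang the flat-headed work lamp by the wire loop on its back on the one hook of the pine shelf that has nothing on it. Its weight lies in front of the loop, so rest the loop in the hook and, still holding it, tip the lamp slowly until its foot is most of the way in to the board; only then let go gently, so that it neither drops nor swings and ends hanging still. Do not knock the padlock off its hook or the plain flashlight over.

Things in the scene. Friction and masses are not known exactly. Their poses are not given: they have to be found in the camera images.
- lamp_head (a point): Centre of the head of the loose work lamp (steel, 0.3 kg), 128 mm above its foot; starts standing. Head: a flat box 24 (x) by 46 (y) by 56 mm (z) on a round barrel, 34 mm across (foot 40) and 102 high. x points out of its back (the loop's side), z up the lamp. Grip its flat sides across y from above. Hung, it leans 20 degrees about the crossbar, front down, foot at the board; let go at 10 to 18.
- lamp_loop (a point): Middle of the crossbar of the flat wire loop on the lamp's back, at x = 41, y = 0, z = 12 mm from the head's centre, same axes. 6 mm round bar: the crossbar runs along y, with side arms at y = -20 and 20 mm back to the head. The opening between the head's back and the crossbar is 26 (x) by 34 mm (y); the hook's tip comes up through it from below.
- hook_bed (a point): Bottom of the free hook's bed: the top of its 10 mm round iron bar, for the crossbar to lie on, 195 mm up. Three equal hooks 110 mm apart on a pine shelf; which is free varies. x points level into the board (its face 30 mm away), z up. The upturned tip is centred at x = -15 mm, its top at z = 17. The shelf's thick top (50 mm above here) is flush with the board; things on it stand 70 mm back.
- padlock: A closed brass padlock hanging loose by its shackle on one of the other hooks, 46 mm wide, 20 mm thick, 75 mm high in all. The origin is in the middle of its underside, z up. To be left hanging.
- flashlight: A plain round steel flashlight standing on its tail on the table, 44 mm in diameter at the top, 120 mm high, without a loop. Origin in the middle of its underside, z up. To be left standing.
There are look-alikes about, which are no part of the job. Leave any blue or turquoise look-alike of the part that bears lamp_head alone.

How it is judged:
By the outcome, as a careful person would: the job done as asked, in the order asked, and still so for the second after the job is handed in, with the robot touching nothing.
It also fails if it takes over 45 s, if anything falls off the work surface, if the arm or the gripper's body presses on something with over 40 N, if the wrist force passes 120 N, or if a joint passes its speed limit or range.

## Working session

There is one attempt and no reset: what is moved stays moved. The work goes in short steps, Python scripts to look and compute and a tool call to move; the robot and the scene stay as the last step left them, time stands still between calls to the robot, and variables do not carry over. Pictures are saved under pics/ and viewed, at most 10 in all, crops included, and the job is handed in when it is done.

Besides the shell and the picture viewer there is one more tool, called after "Emit:" as name(argument=value, ...) on one line, values as JSON. play_rows: Moves the arm, as the interface text tells. Its arguments: {"type":"object","properties":{"translation":{"type":"array","items":{"type":"array","items":{"type":"number","minimum":-1,"maximum":1}}},"twist":{"type":"array","items":{"type":"array","items":{"type":"number","minimum":-1,"maximum":1}}},"gripper":{"type":"array","items":{"type":"number"}}},"required":["translation","twist","gripper"]}

```bash
mkdir -p pics; python3 - <<'E'
from bench import robot
import cv2,numpy as np
o=robot.get_obs();print(o['time'],o['tool_pos'],o['ee_rot'],o['width'])
for c in ["scene","side"]:
    im=robot.snapshot(c);cv2.imwrite(f"pics/{c}0.png",im[:,:,::-1])
    m=robot.camera_model(c);R=cv2.Rodrigues(np.array(m['rvec'],float))[0];print(c,'campos',(-R.T@np.array(m['tvec'])).round(3))
    for n in ["lamp_head","lamp_loop","hook_bed","padlock","flashlight"]:
        for d in robot.spot_point(n,c): 
            p=np.array(d['centre']);k=m['camera_matrix'];q=R@p+np.ravel(m['tvec']);s=q[:2]/q[2];s=s*(1+m['k1']*(s@s));print(n,p.round(3),round(d['score'],2),(np.array(k)@[*s,1])[:2].round())
E
```

```text
0.0 [ 0.12151654 -0.53631045  0.40349539] [-3.13940617e+00 -2.19405850e-04  2.22818975e-01] 0.09393582661385128
scene campos [ 1.278 -0.137  0.783]
lamp_head [ 0.714 -0.356  0.125] 0.75 [149. 325.]
lamp_head [0.627 0.105 0.129] 0.65 [395. 260.]
lamp_head [ 0.63  -0.08   0.129] 0.56 [301. 272.]
lamp_head [ 0.631 -0.345  0.132] 0.55 [158. 287.]
lamp_loop [ 0.594 -0.337  0.14 ] 0.94 [164. 270.]
lamp_loop [ 0.631 -0.039  0.138] 0.78 [322. 266.]
lamp_loop [0.658 0.13  0.136] 0.75 [413. 267.]
lamp_loop [ 0.749 -0.342  0.142] 0.7 [152. 334.]
hook_bed [0.439 0.216 0.192] 0.61 [424. 174.]
padlock [0.544 0.23  0.128] 0.6 [442. 227.]
flashlight [ 0.636 -0.243 -0.002] 0.87 [224. 328.]
side campos [0.413 0.468 0.791]
lamp_head [ 0.631 -0.077  0.13 ] 0.9 [282. 218.]
lamp_head [ 0.633 -0.348  0.128] 0.86 [317. 135.]
lamp_head [0.63  0.1   0.124] 0.7 [252. 293.]
lamp_head [ 0.71  -0.355  0.128] 0.68 [287. 128.]
lamp_loop [0.658 0.132 0.141] 0.85 [228. 299.]
lamp_loop [ 0.749 -0.343  0.14 ] 0.82 [269. 124.]
lamp_loop [ 0.597 -0.335  0.139] 0.61 [331. 137.]
lamp_loop [ 0.63  -0.042  0.138] 0.58 [277. 228.]
hook_bed [0.438 0.218 0.196] 0.54 [345. 367.]
padlock [0.544 0.231 0.129] 0.67 [274. 374.]
flashlight [ 0.632 -0.243 -0.   ] 0.58 [306. 204.]
```

View pics/scene0.png

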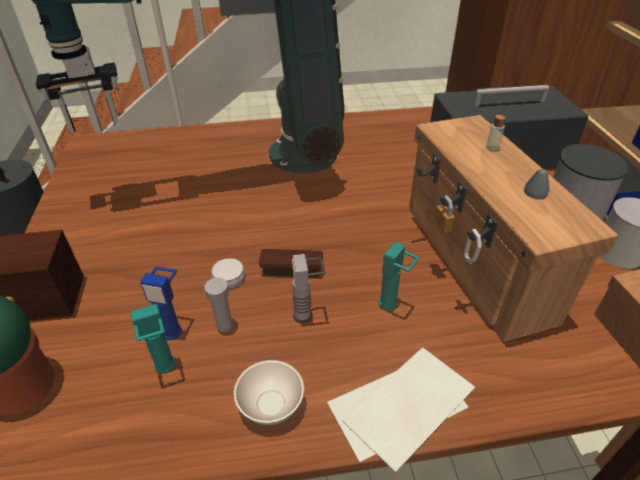

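View pics/side0.png

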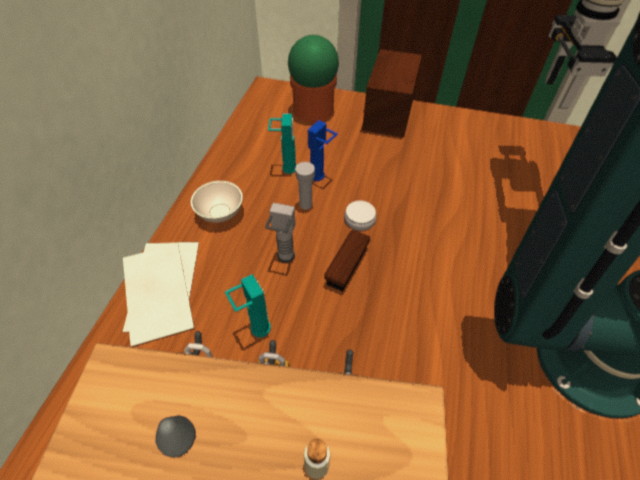

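The grey lamp stands at about (0.63,-0.08): side px (282,218), scene (301,272), with its loop facing +y. The free hook is the one nearest the robot base: scene (424,174), side (347,365). The padlock is on the middle hook and a carabiner is on the far one. The other three lamps are turquoise or blue.

```bash
cat > h.py <<'E'
from bench import robot
import cv2,numpy as np
from scipy.spatial.transform import Rotation as Ro
def cam(c):
    m=robot.camera_model(c);return np.array(m['camera_matrix']),m['k1'],cv2.Rodrigues(np.array(m['rvec'],float))[0],np.ravel(m['tvec'])
def unproj(M,px,z):
    K,k1,R,t=M;d=np.array([k1,0,0,0,0.]) 
    s=cv2.undistortPoints(np.array([[px]],float),K,d).ravel()
    C=-R.T@t;v=R.T@[*s,1];return C+v*(z-C[2])/v[2]
def proj(M,p):
    K,k1,R,t=M;return cv2.projectPoints(np.array([p],float),R,t,K,np.array([k1,0,0,0,0.]))[0].ravel()
def plan(pos,rpy,n):
    "rows (shared twist) from present pose to pos,rpy in n rows"
    o=robot.get_obs();p=np.array(o['tool_pos']);r=Ro.from_euler('xyz',o['ee_rot']);g=Ro.from_euler('xyz',rpy)
    w=((r.inv()*g).as_rotvec()/n/.1).round(2);T=[]
    for i in range(n):
        t=(r.inv().apply((np.array(pos)-p)/(n-i))/.04).round(2);T.append(t.tolist())
        p=p+r.apply(t*.04);r=r*Ro.from_rotvec(w*.1)
    print('T',T,'\nW',w.tolist(),'end',p.round(4),r.as_euler('xyz').round(3))
E
python3 - <<'E'
from h import *
M=cam('side')
for q in [(95,347),(443,388)]: print(unproj(M,q,.245).round(4))
M=cam('scene')
for q in [(416,130),(608,242)]: print(unproj(M,q,.245).round(4))
plan([.63,-.10,.41],[3.1416,0,1.571],15)
E
```

```text
[0.7613 0.3003 0.245 ]
[0.3124 0.233  0.245 ]
[0.3372 0.2217 0.245 ]
[0.7565 0.4298 0.245 ]
T [[0.99, -0.52, -0.01], [1.03, -0.43, -0.01], [1.06, -0.34, -0.01], [1.09, -0.24, -0.01], [1.11, -0.14, -0.01], [1.12, -0.04, -0.01], [1.11, 0.06, -0.01], [1.11, 0.16, -0.01], [1.09, 0.26, -0.01], [1.06, 0.35, -0.01], [1.02, 0.45, -0.01], [0.98, 0.54, -0.01], [0.92, 0.62, -0.0], [0.87, 0.71, -0.01], [0.8, 0.78, -0.0]] 
W [0.0, 0.0, -0.9] end [ 0.6301 -0.0998  0.4099] [-3.142  0.     1.573]
```

```bash
python3 -c "
from h import *
plan([.63,-.10,.41],[3.1416,0,1.571],18)"
```

```text
T [[0.82, -0.44, -0.01], [0.85, -0.37, -0.01], [0.88, -0.31, -0.01], [0.9, -0.24, -0.01], [0.91, -0.17, -0.01], [0.93, -0.1, -0.01], [0.93, -0.03, -0.01], [0.93, 0.04, -0.01], [0.92, 0.1, -0.01], [0.91, 0.17, -0.0], [0.9, 0.24, -0.01], [0.88, 0.31, -0.0], [0.85, 0.38, -0.01], [0.82, 0.44, -0.0], [0.79, 0.5, -0.01], [0.75, 0.55, -0.0], [0.71, 0.61, -0.01], [0.65, 0.66, -0.0]] 
W [0.0, 0.0, -0.75] end [ 0.63   -0.1001  0.4099] [-3.142  0.     1.573]
```

Emit:
play_rows(translation=[[0.82,-0.44,0],[0.85,-0.37,0],[0.88,-0.31,0],[0.9,-0.24,0],[0.91,-0.17,0],[0.93,-0.1,0],[0.93,-0.03,0],[0.93,0.04,0]], twist=[[0,0,-0.75],[0,0,-0.75],[0,0,-0.75],[0,0,-0.75],[0,0,-0.75],[0,0,-0.75],[0,0,-0.75],[0,0,-0.75]], gripper=[1,1,1,1,1,1,1,1])

```text
time: 1.4
tool_pos: [0.3486, -0.3415, 0.4049]
ee_rot: [3.141, 0.0, 0.826]
wrist_force: [0.6, -0.0, -0.6]
width: 0.094
finger_force: 0.0
```

Emit:
play_rows(translation=[[0.92,0.1,0],[0.91,0.17,0],[0.9,0.24,0],[0.88,0.31,0],[0.85,0.38,0],[0.82,0.44,0],[0.79,0.5,0],[0.75,0.55,0]], twist=[[0,0,-0.75],[0,0,-0.75],[0,0,-0.75],[0,0,-0.75],[0,0,-0.75],[0,0,-0.75],[0,0,-0.75],[0,0,-0.75]], gripper=[1,1,1,1,1,1,1,1])

```text
time: 2.2
tool_pos: [0.5745, -0.1474, 0.4048]
ee_rot: [3.141, 0.0, 1.426]
wrist_force: [0.2, -1.2, -0.2]
width: 0.094
finger_force: 0.0
```

Emit:
play_rows(translation=[[0.71,0.61,0],[0.65,0.66,0],[0,0,0],[0,0,0]], twist=[[0,0,-0.75],[0,0,-0.75],[0,0,0],[0,0,0]], gripper=[1,1,1,1])

```text
time: 2.6
tool_pos: [0.6303, -0.0997, 0.4041]
ee_rot: [-3.14, 0.0, 1.573]
wrist_force: [-0.3, -0.7, 0.2]
width: 0.0941
finger_force: 0.0
```

```bash
python3 - <<'E'
from h import *
o=robot.get_obs();print(o['time'],o['tool_pos'],o['ee_rot'],o['joint_positions'])
im=robot.snapshot('wrist');M=cam('wrist');cv2.imwrite("pics/w1.png",im[:,:,::-1])
np.savez('w1.npz',K=M[0],k=M[1],R=M[2],t=M[3])
print('cam',-M[2].T@M[3])
for n in ["lamp_head","lamp_loop"]:
    for d in robot.spot_point(n,'wrist'): print(n,np.round(d['centre'],4),round(d['score'],2),proj(M,d['centre']).round())
E
```

```text
2.6 [ 0.6302821  -0.09970783  0.40406856] [-3.14023651e+00  3.83233979e-04  1.57341081e+00] [-2.45542265e-01  2.86106798e-01  1.14051208e+00 -7.12099771e-04
  1.71619421e+00 -2.48259235e-01]
cam [ 0.62918733 -0.02742704  0.38403051]
lamp_head [ 0.6306 -0.0819  0.1241] 0.76 [320. 218.]
lamp_loop [ 0.6317 -0.0369  0.1393] 0.69 [323. 149.]
lamp_loop [ 6.347e-01 -2.438e-01 -6.000e-04] 0.35 [323. 344.]
```

View pics/w1.png

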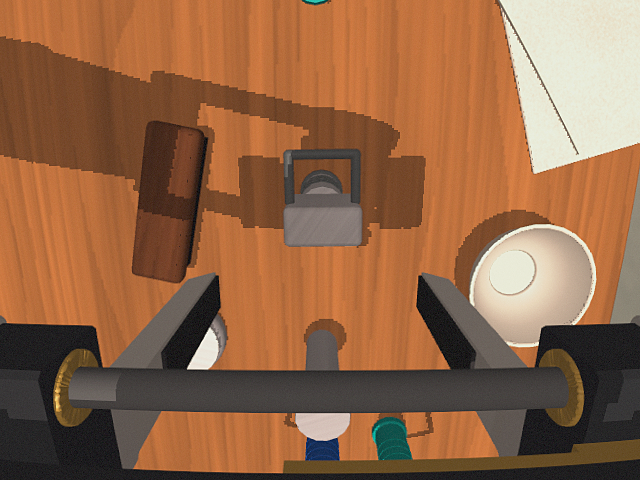

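The lamp is square to the gripper: its head top spans px (285..362, 206..247) and the crossbar lies at row ~154, columns 284–360. The flashlight is behind it at (323,410).

```bash
python3 - <<'E'
from h import *
f=np.load('w1.npz');M=(f['K'],float(f['k']),f['R'],f['t'])
for q,z in [((285,206),.156),((362,206),.156),((285,246),.156),((362,246),.156),((284,154),.14),((360,154),.14)]: print(q,unproj(M,q,z).round(4))
E
```

```text
(285, 206) [ 0.6103 -0.0683  0.156 ]
(362, 206) [ 0.6542 -0.0682  0.156 ]
(285, 246) [ 0.6098 -0.0921  0.156 ]
(362, 246) [ 0.6549 -0.092   0.156 ]
(284, 154) [ 0.6089 -0.0399  0.14  ]
(360, 154) [ 0.6539 -0.0398  0.14  ]
```

Emit:
play_rows(translation=[[0.25,0.02,0.3],[0.24,0.02,0.4],[0,0,0.5],[0,0,0.5],[0,0,0.35],[0,0,0.2],[0,0,0],[0,0,0]], twist=[[0,0,0],[0,0,0],[0,0,0],[0,0,0],[0,0,0],[0,0,0],[0,0,0],[0,0,0]], gripper=[1,1,1,1,1,1,1,0.2])

```text
time: 3.55
tool_pos: [0.6316, -0.0807, 0.3154]
ee_rot: [3.14, 0.0, 1.572]
wrist_force: [0.0, -0.3, 0.4]
width: 0.089
finger_force: 0.0
```

Emit:
play_rows(translation=[[0,0,0],[0,0,0],[0,0,0],[0,0,0],[0,0,0],[0,0,0],[0,0,0]], twist=[[0,0,0],[0,0,0],[0,0,0],[0,0,0],[0,0,0],[0,0,0],[0,0,0]], gripper=[-0.5,-1,-1,-1,-1,-1,-1])

```text
time: 4.25
tool_pos: [0.6316, -0.0805, 0.3148]
ee_rot: [3.141, 0.0, 1.573]
wrist_force: [-0.8, -0.7, -0.1]
width: 0.0461
finger_force: 29.9
```

```bash
python3 - <<'E'
from h import *
o=robot.get_obs();print(o['time'],o['tool_pos'],o['ee_rot'],o['width'],o['finger_force'])
p=o['tool_pos']
print(np.array(p)-[.632,-.08,.128])
E
```

```text
4.25 [ 0.63158861 -0.08054213  0.31475037] [3.14135447e+00 1.48914849e-04 1.57283902e+00] 0.04610187327591084 29.926715791225433
[-0.00041139 -0.00054213  0.18675037]
```

```bash
python3 - <<'E'
from h import *
plan([.632,-.08,.42],[3.1416,0,1.571],4)
o=robot.get_obs()
robot.get_obs=lambda:dict(o,tool_pos=[.632,-.08,.42])
plan([.4535,.117,.42],[3.1416,0,1.719],12)
E
```

```text
T [[0.0, 0.0, -0.66], [0.0, 0.0, -0.66], [0.01, 0.01, -0.66], [0.0, 0.0, -0.65]] 
W [0.0, 0.0, 0.0] end [ 0.632  -0.0801  0.42  ] [3.141 0.    1.573]
T [[0.41, -0.37, -0.0], [0.42, -0.37, -0.0], [0.42, -0.36, -0.0], [0.42, -0.36, -0.0], [0.43, -0.35, -0.0], [0.43, -0.35, -0.0], [0.44, -0.34, -0.0], [0.44, -0.33, -0.0], [0.44, -0.33, -0.0], [0.45, -0.32, -0.0], [0.45, -0.32, -0.0], [0.46, -0.31, -0.0]] 
W [0.0, 0.0, -0.12] end [0.4537 0.1169 0.4199] [3.141 0.    1.717]
```

Emit:
play_rows(translation=[[0,0,-0.3],[0,0,-0.5],[0,0,-0.6],[0,0,-0.6],[0,0,-0.4],[0,0,-0.23]], twist=[[0,0,0],[0,0,0],[0,0,0],[0,0,0],[0,0,0],[0,0,0]], gripper=[-1,-1,-1,-1,-1,-1])

```text
time: 4.85
tool_pos: [0.6315, -0.0805, 0.422]
ee_rot: [3.14, 0.001, 1.573]
wrist_force: [0.8, 0.3, -3.5]
width: 0.0461
finger_force: 29.9
```

Emit:
play_rows(translation=[[0.41,-0.37,0],[0.42,-0.37,0],[0.42,-0.36,0],[0.42,-0.36,0],[0.43,-0.35,0],[0.43,-0.35,0],[0.44,-0.34,0],[0.44,-0.33,0]], twist=[[0,0,-0.12],[0,0,-0.12],[0,0,-0.12],[0,0,-0.12],[0,0,-0.12],[0,0,-0.12],[0,0,-0.12],[0,0,-0.12]], gripper=[-1,-1,-1,-1,-1,-1,-1,-1])

```text
time: 5.65
tool_pos: [0.5115, 0.0514, 0.4191]
ee_rot: [-3.139, -0.0, 1.669]
wrist_force: [0.1, 1.8, -3.0]
width: 0.0461
finger_force: 29.9
```

Emit:
play_rows(translation=[[0.44,-0.33,0],[0.45,-0.32,0],[0.45,-0.32,0],[0.46,-0.31,0],[0,0,0],[0,0,0]], twist=[[0,0,-0.12],[0,0,-0.12],[0,0,-0.12],[0,0,-0.12],[0,0,0],[0,0,0]], gripper=[-1,-1,-1,-1,-1,-1])

```text
time: 6.25
tool_pos: [0.453, 0.1164, 0.4196]
ee_rot: [-3.141, 0.001, 1.717]
wrist_force: [-0.6, -0.0, -3.3]
width: 0.0455
finger_force: 30.0
```

```bash
python3 - <<'E'
from h import *
o=robot.get_obs();print(o['time'],o['tool_pos'],o['ee_rot'],o['width'],o['wrist_force'])
for c in ['wrist','side']:
    im=robot.snapshot(c);M=cam(c);cv2.imwrite(f"pics/{c}2.png",im[:,:,::-1])
    np.savez(c+'2.npz',K=M[0],k=M[1],R=M[2],t=M[3])
    for n in ["lamp_loop","hook_bed"]:
        for d in robot.spot_point(n,c)[:2]: print(c,n,np.round(d['centre'],4),round(d['score'],2),proj(M,d['centre']).round())
E
```

```text
6.25 [0.45303413 0.1164393  0.41958479] [-3.14127425e+00  7.75231377e-04  1.71742097e+00] 0.04547217392285944 [-0.62198631 -0.01560587 -3.34991483]
wrist lamp_loop [0.4426 0.1563 0.2449] 0.85 [307. 216.]
wrist lamp_loop [0.6551 0.1317 0.1401] 0.76 [606. 264.]
wrist hook_bed [0.4385 0.2146 0.1943] 0.88 [318.  76.]
side lamp_loop [ 0.7455 -0.3433  0.1408] 0.83 [271. 124.]
side lamp_loop [ 0.5993 -0.3313  0.1382] 0.8 [329. 138.]
side hook_bed [0.4381 0.2149 0.1946] 0.47 [346. 365.]
```

View pics/wrist2.png

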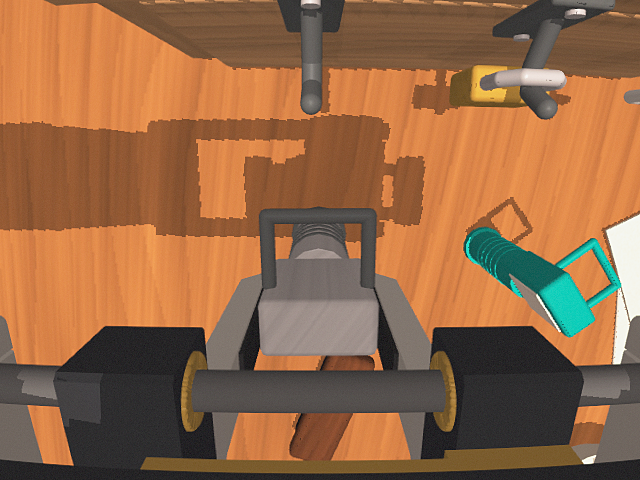

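View pics/side2.png

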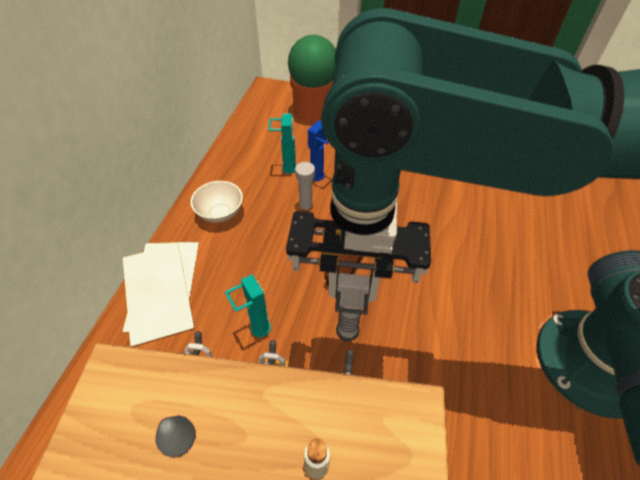

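The wrist view shows the free hook's tip at px (311,103) with its shank running straight up, so the yaw is close. The second hook's tip is at (545,108), and the held loop's crossbar is at row 214, columns 260–375.

```bash
python3 - <<'E'
from h import *
f=np.load('wrist2.npz');M=(f['K'],float(f['k']),f['R'],f['t'])
a=unproj(M,(311,102),.209);b=unproj(M,(545,107),.209)
print(a,b,np.hypot(*(b-a)[:2]),np.degrees(np.arctan2(*(b-a)[1::-1])))
c=unproj(M,(262,214),.245);d=unproj(M,(374,214),.245);print(c,d,(c+d)/2)
print('shank near plate z.2?',unproj(M,(314,40),.195), unproj(M,(311,90),.195))
for yaw in (97,98.5):
    n=np.array([np.cos(np.radians(yaw)),np.sin(np.radians(yaw))]);print(yaw,'bed from tip',a[:2]+.015*n)
E
```

```text
[0.43719087 0.20105163 0.209     ] [0.54419694 0.21621725 0.209     ] 0.10807540988229761 8.066617912027265
[0.4252743  0.15466468 0.245     ] [0.4682486  0.16100748 0.245     ] [0.44676145 0.15783608 0.245     ]
shank near plate z.2? [0.43416463 0.23021394 0.195     ] [0.43601718 0.2075091  0.195     ]
97 bed from tip [0.43536283 0.21593982]
98.5 bed from tip [0.43497373 0.21588687]
```

Emit:
play_rows(translation=[[0.25,-0.01,0],[0.35,-0.01,0],[0.35,-0.01,0],[0.3,-0.01,0],[0.23,-0.01,0.2],[0,0,0.2],[0,0,0],[0,0,0]], twist=[[0,0,0],[0,0,0],[0,0,0],[0,0,0],[0,0,0],[0,0,0],[0,0,0],[0,0,0]], gripper=[-1,-1,-1,-1,-1,-1,-1,-1])

```text
time: 7.35
tool_pos: [0.4426, 0.1744, 0.4031]
ee_rot: [-3.14, 0.001, 1.716]
wrist_force: [0.1, 0.5, -2.6]
width: 0.0457
finger_force: 30.0
```

```bash
python3 - <<'E'
from h import *
o=robot.get_obs();print(o['time'],o['tool_pos'],o['ee_rot'],o['width'],o['wrist_force'])
im=robot.snapshot('wrist');M=cam('wrist');cv2.imwrite("pics/w3.png",im[:,:,::-1])
np.savez('w3.npz',K=M[0],k=M[1],R=M[2],t=M[3])
for n in ["lamp_loop","hook_bed"]:
    for d in robot.spot_point(n,'wrist')[:1]: print(n,np.round(d['centre'],4),round(d['score'],2),proj(M,d['centre']).round())
E
```

```text
7.35 [0.4425901  0.1744199  0.40310873] [-3.14021292e+00  6.66121105e-04  1.71643156e+00] 0.045740130234532335 [ 0.12519992  0.52608457 -2.6407321 ]
lamp_loop [0.6547 0.1312 0.1405] 0.83 [607. 352.]
hook_bed [0.4364 0.2155 0.1932] 0.83 [319. 200.]
```

View pics/w3.png

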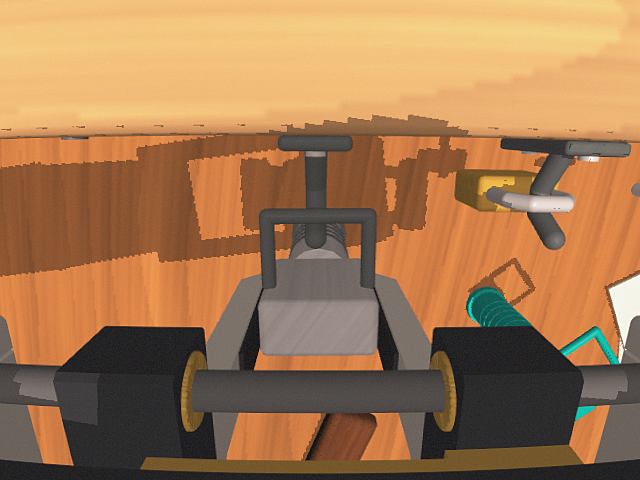

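The tip (316,240) sits inside the opening, the board edge is level in the image, and the bed matches the crossbar to within 1 mm. Lowering now.

Emit:
play_rows(translation=[[0.01,0,0.12],[0,0,0.15],[0,0,0.15],[0,0,0.13],[0,0,0.08],[0,0,0.04],[0,0,0],[0,0,0]], twist=[[0,0,0],[0,0,0],[0,0,0],[0,0,0],[0,0,0],[0,0,0],[0,0,0],[0,0,0]], gripper=[-1,-1,-1,-1,-1,-1,-1,-1])

```text
time: 8.3
tool_pos: [0.4426, 0.1751, 0.3773]
ee_rot: [3.141, 0.0, 1.717]
wrist_force: [0.1, 0.4, -2.4]
width: 0.0459
finger_force: 30.0
```

Emit:
play_rows(translation=[[0,0,0.03],[0,0,0.03],[0,0,0.03],[0,0,0],[0,0,0]], twist=[[0,0,0],[0,0,0],[0,0,0],[0,0,0],[0,0,0]], gripper=[-1,-1,-1,-1,-1])

```text
time: 8.8
tool_pos: [0.4426, 0.1751, 0.3734]
ee_rot: [-3.141, 0.0, 1.717]
wrist_force: [0.4, -1.5, -2.6]
width: 0.0457
finger_force: 30.0
```

Emit:
play_rows(translation=[[0,0,0.02],[0,0,0.02],[0,0,0],[0,0,0]], twist=[[0,0,0],[0,0,0],[0,0,0],[0,0,0]], gripper=[-1,-1,-1,-1])

```text
time: 9.2
tool_pos: [0.4426, 0.1751, 0.3723]
ee_rot: [3.141, -0.0, 1.717]
wrist_force: [-0.4, -0.5, -1.5]
width: 0.0457
finger_force: 30.0
```

Emit:
play_rows(translation=[[0,0,0.02],[0,0,0.02],[0,0,0],[0,0,0]], twist=[[0,0,0],[0,0,0],[0,0,0],[0,0,0]], gripper=[-1,-1,-1,-1])

```text
time: 9.6
tool_pos: [0.4425, 0.1751, 0.3719]
ee_rot: [3.14, -0.0, 1.717]
wrist_force: [-2.5, -2.3, 6.0]
width: 0.046
finger_force: 30.0
```

Emit:
play_rows(translation=[[0,0,-0.02],[-0.087,0,0.021],[-0.087,0,0.021],[-0.087,0,0.021],[-0.087,0,0.021],[-0.087,0,0.021],[0,0,0],[0,0,0]], twist=[[0,0,0],[0,0.2,0],[0,0.2,0],[0,0.2,0],[0,0.2,0],[0,0.2,0],[0,0,0],[0,0,0]], gripper=[-1,-1,-1,-1,-1,-1,-1,-1])

```text
time: 10.4
tool_pos: [0.4453, 0.1576, 0.3667]
ee_rot: [3.14, -0.101, 1.716]
wrist_force: [-1.1, 1.0, 5.7]
width: 0.0458
finger_force: 30.0
```

```bash
cat > s.py <<'E'
from h import *
o=robot.get_obs();r=Ro.from_euler('xyz',o['ee_rot'])
print(o['time'],'tilt',np.degrees(np.arccos(-r.as_matrix()[2,2])),'cross',np.array(o['tool_pos'])+r.apply([.041,0,.1748]),o['wrist_force'],o['ee_rot'])
E
python3 s.py
```

```text
10.4 tilt 5.810130623461511 cross [0.43711521 0.21552281 0.19697611] [-1.1440815   0.98673605  5.71882704] [ 3.14016678 -0.10139592  1.71607913]
```

Emit:
play_rows(translation=[[0,0,-0.015],[-0.087,0,0.021],[-0.087,0,0.021],[-0.087,0,0.021],[-0.087,0,0.021],[-0.087,0,0.021],[0,0,0],[0,0,0]], twist=[[0,0,0],[0,0.2,0],[0,0.2,0],[0,0.2,0],[0,0.2,0],[0,0.2,0],[0,0,0],[0,0,0]], gripper=[-1,-1,-1,-1,-1,-1,-1,-1])

```text
time: 11.2
tool_pos: [0.4476, 0.1412, 0.3602]
ee_rot: [-3.142, -0.2, 1.716]
wrist_force: [1.2, -0.6, 4.8]
width: 0.046
finger_force: 30.0
```

```bash
python3 s.py; python3 - <<'E'
from h import *
a=robot.snapshot('wrist');b=robot.snapshot('scene')
cv2.imwrite('pics/c4.png',np.hstack([cv2.resize(a[100:400,180:480],(400,400)),cv2.resize(b[120:270,360:510],(400,400),interpolation=2)])[:,:,::-1])
E
```

```text
11.2 tilt 11.435625686146661 cross [0.43672616 0.21522732 0.19699668] [ 1.24232386 -0.58436593  4.83385091] [-3.14156395 -0.19958932  1.71623033]
```

View pics/c4.png

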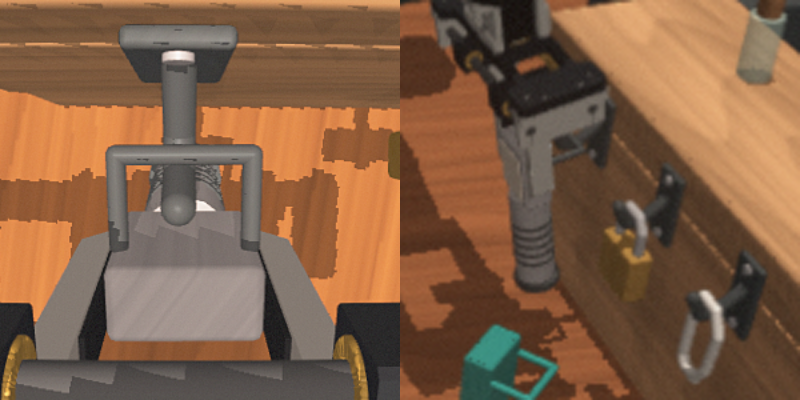

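The crossbar lies in the hook with the tip inside the opening, and the lamp has not turned in the grip (crossbar still at row ~214). Tipping on to about 16°.

Emit:
play_rows(translation=[[0,0,-0.015],[-0.087,0,0.021],[-0.087,0,0.021],[-0.087,0,0.021],[-0.087,0,0.021],[0,0,0],[0,0,0]], twist=[[0,0,0],[0,0.2,0],[0,0.2,0],[0,0.2,0],[0,0.2,0],[0,0,0],[0,0,0]], gripper=[-1,-1,-1,-1,-1,-1,-1])

```text
time: 12.0
tool_pos: [0.4492, 0.1285, 0.3539]
ee_rot: [-3.14, -0.28, 1.716]
wrist_force: [1.2, 0.1, 0.6]
width: 0.0455
finger_force: 30.0
```

```bash
python3 s.py
```

```text
12.0 tilt 16.03332126063634 cross [0.43627714 0.21519856 0.19719118] [1.24858323 0.11660267 0.64759232] [-3.14013517 -0.27983055  1.71611211]
```

Emit:
play_rows(translation=[[0,0,0],[0,0,0],[0,0,0],[0,0,0],[0,0,0],[0,0,0],[0,0,0],[0,0,0]], twist=[[0,0,0],[0,0,0],[0,0,0],[0,0,0],[0,0,0],[0,0,0],[0,0,0],[0,0,0]], gripper=[-0.1,-0.06,-0.04,-0.03,-0.02,-0.01,0.0,0.01])

```text
time: 12.8
tool_pos: [0.4494, 0.1289, 0.3545]
ee_rot: [3.141, -0.28, 1.717]
wrist_force: [0.6, -0.2, 0.5]
width: 0.0473
finger_force: 0.0
```

Emit:
play_rows(translation=[[0,0,0],[0,0,0],[0,0,0],[0,0,0],[0,0,0],[0,0,0],[0,0,0],[0,0,0]], twist=[[0,0,0],[0,0,0],[0,0,0],[0,0,0],[0,0,0],[0,0,0],[0,0,0],[0,0,0]], gripper=[0.03,0.06,0.1,0.15,0.2,0.25,0.3,0.3])

```text
time: 13.6
tool_pos: [0.4494, 0.1287, 0.3543]
ee_rot: [3.142, -0.28, 1.717]
wrist_force: [0.2, -0.2, 0.0]
width: 0.0615
finger_force: 0.0
```

```bash
python3 s.py; python3 - <<'E'
from h import *
a=robot.snapshot('wrist');b=robot.snapshot('scene')
cv2.imwrite('pics/c5.png',np.hstack([cv2.resize(a[100:400,180:480],(400,400)),cv2.resize(b[120:270,360:510],(400,400),interpolation=2)])[:,:,::-1])
E
```

```text
13.6 tilt 16.03845734012799 cross [0.43665188 0.2154958  0.19767175] [ 0.19593041 -0.22724212  0.04697691] [ 3.14152617 -0.27992388  1.71674193]
```

View pics/c5.png

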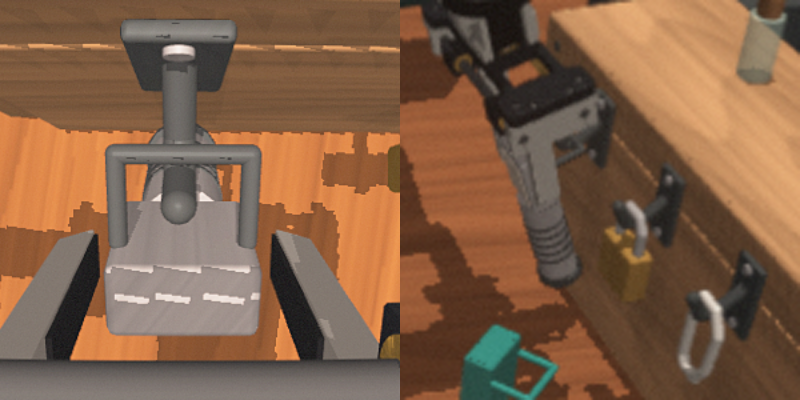

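The lamp is released and hanging centred, with its foot in at the board and the padlock still in place. Now withdrawing along the tool axis.

Emit:
play_rows(translation=[[0,0,-0.2],[0,0,-0.35],[0,0,-0.5],[0,0,-0.6],[0,0,-0.7],[-0.4,0,-0.7],[-0.5,0,-0.5],[-0.3,0,-0.2]], twist=[[0,0,0],[0,0,0],[0,0,0],[0,0,0],[0,0,0],[0,0,0],[0,0,0],[0,0,0]], gripper=[0.3,0.3,0.3,0.3,0.3,0.3,0.3,0.3])

```text
time: 14.5
tool_pos: [0.4621, 0.0407, 0.4886]
ee_rot: [3.136, -0.278, 1.717]
wrist_force: [-0.1, 0.2, 0.5]
width: 0.0612
finger_force: 0.0
```

Emit:
play_rows(translation=[[0,0,0],[0,0,0],[0,0,0],[0,0,0],[0,0,0],[0,0,0],[0,0,0],[0,0,0]], twist=[[0,0,0],[0,0,0],[0,0,0],[0,0,0],[0,0,0],[0,0,0],[0,0,0],[0,0,0]], gripper=[0.3,0.3,0.3,0.3,0.3,0.3,0.3,0.3])

```text
time: 15.3
tool_pos: [0.4621, 0.0422, 0.4852]
ee_rot: [-3.142, -0.28, 1.717]
wrist_force: [-0.1, -0.6, -0.3]
width: 0.0615
finger_force: 0.0
```

```bash
python3 - <<'E'
from h import *
b=robot.snapshot('scene')
for n in ('lamp_head','lamp_loop','padlock','flashlight'): print(n,[np.round(d['centre'],3).tolist() for d in robot.spot_point(n,'scene')])
cv2.imwrite('pics/c6.png',cv2.resize(b[90:370,130:530],(800,560))[:,:,::-1])
E
```

```text
lamp_head [[0.44, 0.185, 0.173], [0.629, 0.107, 0.127], [0.632, -0.346, 0.131], [0.711, -0.356, 0.128]]
lamp_loop [[0.436, 0.217, 0.197], [0.592, -0.333, 0.141], [0.66, 0.132, 0.139], [0.748, -0.342, 0.136]]
padlock [[0.543, 0.233, 0.126]]
flashlight [[0.634, -0.245, -0.001]]
```

View pics/c6.png

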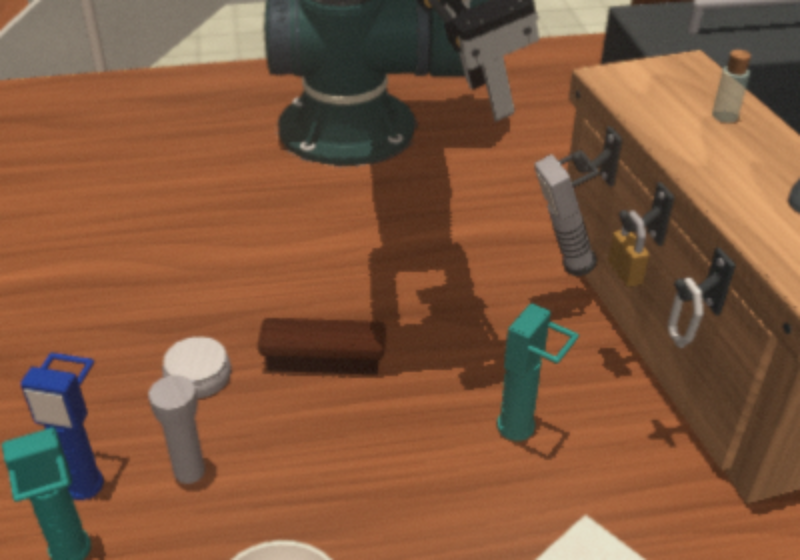

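The lamp hangs on the free hook (560,190 in the crop) clear of the gripper. The padlock is still hanging and the flashlight is still standing.

```bash
python3 -c "
from bench import robot
print(robot.close_job())"
```

```text
the job is handed in; nothing more can be done
None
```

The lamp hangs by its loop on the free hook, released at 16° of tilt with its foot in at the board; the padlock still hangs, the flashlight still stands, and the job was handed in about 15 s into the 45 s limit (no verdict returned).

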